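# Free the seized pivot pin of the disc sander and take the wheel off

## Robot

A 6-joint arm with a two-finger parallel gripper is mounted at the origin on the work surface. World frame = base frame: x ahead of the robot, y to its left, z up, the work surface at z = 0. Lengths are in mm, angles in rad, forces in N, time in s.
With the tool pointing down it reaches from about 300 to 825 mm from the base axis. Payload 5.4 kg.
Tool frame: the origin (TCP) lies at the very end of the fingers, on their centre line; the grasp point (between the pads) lies 19 mm behind it (robot.tcp_to_grasp is the z of the grasp point in the tool frame, in mm); z points along the fingers, y is the line along which they close (so a half turn about z gives the same grasp; the last joint's range is limited). The gripper opens to 92 mm and grips with 3 to 60 N. Pads are 20 mm wide; open, the fingers measure 128 mm over their backs; the gripper's body (75 mm by 189 mm) begins 69 mm behind the grasp point.
Start: joints at [1.036, 0.158, 1.597, -0, 1.386, -0.21], TCP at [183.503, 544.915, 214.601] pointing down, gripper open.
Joint ranges: [-2.91, 2.91], [-0.94, 2.29], [0.18, 2.7], [-1.29, 4.43], [0.17, 2.64], [-3, 3]. Speed limits (rad/s): [2.57, 2.57, 3.14, 3.14, 3.14, 3.14].

## Interface

Orientations are given as a unit quaternion [w, x, y, z].
In Python, from station import robot, ik, status, cams gives the robot as it stands. The module is installed in compiled form; this text tells all that it offers. Calls block until the motion is done:
- robot.move_to(position, orientation): joint-space move of the TCP to a pose.
- robot.move_straight(position, frame=None, v=150, force_limit=None): straight line of the TCP; frame=None keeps the orientation; v is the mean speed in mm/s. With force_limit (N) it stops when the force on the tool has changed by that much, and returns True; else False.
- robot.move_j(angles): joint-space move.
- robot.command_gripper(opening, force=None): opening from 0.0 (shut) to 1.0 (fully open); force is the grip in N (None keeps the last); returns when the fingers have stopped.
- robot.sleep(seconds).
- ik(position, orientation): joint angles nearest the present ones, or None.
- status.read_state(): the state.
- cams.grab_frame(name): name is "side" or "top"; returns (picture, depth): 420x560x3 uint8, red, green, blue; 420x560 float32, mm along the optical axis (not along the pixel's ray), 0 where there is no reading.
- cams.camera_params(name): a dict with "fx", "fy", "cx", "cy" (pixels), "R" (3x3) and "t" (3): a world point X has camera coordinates R X + t. Camera axes: x right, y down, z forward; pixel columns grow to the right and rows downward; lengths in mm; the calibration is good to about 2 mm. A picture is of the moment at which its call begins. camera_params takes no time and is no camera call.
A pose or a line that the arm cannot do raises robot.IKError and nothing moves.
- robot.finish_job(): hands the job in; it is judged then, once.
The state is a dict: "time_s": time; "qpos": joint angles; "qd": joint speeds; "joint_efforts": joint torques, N m; "eef_pos": TCP position; "tcp_rot": TCP orientation; "force": force on the tool from outside, world axes, zero at the start; "moment": the same for the moment, N m; "grip_width": opening from 0.0 (shut) to 1.0 (fully open); "grasp_force": force on a finger pad.
Only numpy, scipy, OpenCV 4.12 (cv2) and the standard library are available. Lean on these libraries where they do the work, as an engineer would, in place of code of your own. Each camera call takes 0.05 s, during which the arm holds its last target. There are 200 camera calls.

## Task

The pivot pin that holds the wooden wheel on the disc sander's tilted table has seized in its bore. Work it free by twisting its T-handle to and fro, each time 15 degrees or more away from where it stood and back again, as you draw it out along its own axis so that the sander is neither dragged along nor lifted, and hang it upright by its collar in the free slot of the wooden pin rack. Then lift the wheel off the table and set it flat on the floor of the wheel tray beside the other wheels, dropping nothing and leaving the sander, the spare pins and the other wheels where they are.

Things in the scene. Friction and masses are not known exactly. Their poses are not given: they have to be found in the camera images.
- sander: Bench disc sander, 4.5 kg, loose on rubber feet; base 200 (x) x 290 mm (y). Origin on the bench below the upright 150 mm disc's face (plane y = 0; disc housing 218 mm high). Motor towards its -y (switch box 222 mm high), tilted table towards +y. Axis of bore, pin and wheel: the table's normal, (0, 0.500, 0.866) in this frame. 25 N along it leaves the sander standing; 30 N or more drags or lifts it.
- table_edge (a point): Middle of the upper edge of the table's face, next to the disc: y = 6 mm, z = 132 mm in the sander's frame. From here the rubber-faced table (170 mm in x, 115 mm down the slope, 12 mm thick) runs down towards the sander's +y at 30 degrees.
- bore (a point): Mouth of the bore in the table's face, under the wheel, 40 mm down the slope; 34 mm deep. Dry friction of 50 to 80 N grips the pin over its first 13 mm of travel; after that it is loose. Pulled straight, the sander moves before the pin does. While the pin turns (0.35 to 0.55 N m) a light pull draws it: 2.3 mm per radian of turning takes about 20 N, more per radian takes more.
- pin: Steel pivot pin with T-handle, 106 mm long, 0.16 kg. Origin on its axis at the collar's underside, z towards the handle, y along the bar. Shank 14 mm diameter down to z = -66; collar 30 mm diameter, z = 0 to 5; neck 9 mm; bar 64 long (y), 12 wide (x), 14 tall. At the start it is fully in the bore, collar 2 mm over the wheel, its x axis along the sander's x. Clear of the wheel after 64 mm.
- pin_handle (a point): Centre of the T-handle's bar, where to grip it across its 12 mm width (along the pin's x): 33 mm above the collar's underside on the pin's axis. Nothing but the 9 mm neck is below the bar down to the collar.
- pin_foot (a point): Foot of the pin's shank, on its axis, 66 mm below the collar's underside; at the start it is on the bottom of the bore.
- wheel: Turned beech wheel, 60 mm diameter, 30 mm thick, 0.06 kg, 17 mm centre hole, lying on the tilted table round the pin. Origin in the centre of its underside, z along its axis. The rubber keeps it from sliding once the pin is out. Its rim is 10 mm from the table's upper edge near the disc, so grip it across the diameter along the sander's x, where both sides are free.
- rack: Wooden pin rack, fixed: a level slotted board 70 mm deep (x), 240 mm long (y), 15 mm thick, its top 115 mm above the bench, on end posts. Origin on the bench under its centre, front towards -x. Slots 20 mm wide at y = -80, 0, 80 mm run from the front edge (x = -35) to x = 9 mm, open above, below and in front. The middle slot is free. A pin hangs with its collar on the board, shank in the slot.
- rack_slot (a point): Point in the free middle slot, level with the board's top, 25 mm behind the front edge (x = -10 mm of the rack): where the pin's axis and the underside of its collar should come, from above or from the front.
- spare_thin: Spare pin, shank 12 mm diameter and 55 mm long, bar 54 mm and 33 mm above the board, hanging in the rack's slot at y = -80 mm, bar roughly along the rack's x.
- spare_thick: Spare pin, shank 16 mm diameter and 80 mm long, bar 60 mm and 33 mm above the board, hanging in the rack's slot at y = 80 mm, bar roughly along the rack's x.
- tray: Plywood wheel tray, fixed, open on top: 170 mm (x) by 220 mm (y), 40 mm high, walls and floor 8 mm thick. Origin on the bench under its centre, z up. Two wheels lie in its -y half; the +y half is free.
- tray_free (a point): Centre of the tray's free part, on its floor (8 mm above the bench), 40 mm from the tray's centre towards its +y. The fingers have most room along the tray's x.
- wheel_a: Finished wheel like the other (60 x 30 mm), lying flat in the tray's -y half. Origin in the centre of its underside.
- wheel_b: Second finished wheel (60 x 30 mm), lying flat in the tray's -y half. Origin in the centre of its underside.

How it is judged:
By the outcome, as a careful person would: the job done as asked, in the order asked, and still so for the second after the job is handed in, with the robot touching nothing.
It also fails if it takes over 72 s, if anything falls off the work surface, if the arm or the gripper's body presses on something with over 40 N, if the wrist force passes 120 N, or if a joint passes its speed limit or range.

## Working session

There is one attempt and no reset: what is moved stays moved. The work goes in short steps, each a Python script; the robot and the scene stay as the last script left them, time stands still between calls to the robot, and variables do not carry over. Pictures are saved under pics/ and viewed, at most 10 in all, crops included, and the job is handed in when it is done.

```bash
mkdir -p pics; python3 - <<'E'
from station import robot, status, cams
import cv2, numpy as np
for n in("top","side"):
    p,d=cams.grab_frame(n); np.savez(f"{n}0.npz",p=p,d=d)
    cv2.imwrite(f"pics/{n}0.png",cv2.cvtColor(p,cv2.COLOR_RGB2BGR)); c=cams.camera_params(n); print(n,c, (d>0).mean())
    print("pos",-c["R"].T@c["t"])
s=status.read_state();print(s["tcp_rot"],s["time_s"])
E
```

```text
top {'fx': 443.94441334356213, 'fy': 443.94441334356213, 'cx': 275.9088614784252, 'cy': 213.84557123930233, 'R': array([[ 0.00120379, -0.99972604,  0.02337526],
       [-0.99624377, -0.00322288, -0.08653302],
       [ 0.08658465, -0.02318329, -0.99597472]]), 't': array([ -19.72897287,  518.27551762, 1434.84516288])} 0.9960926870748299
pos [ 392.11694202   15.21121071 1474.37861787]
side {'fx': 502.46616261727235, 'fy': 502.46616261727235, 'cx': 278.1514786668378, 'cy': 210.2021546632832, 'R': array([[ 0.99501378, -0.0996423 , -0.00435844],
       [-0.07952287, -0.76621284, -0.63764724],
       [ 0.06019714,  0.63481438, -0.77031617]]), 't': array([-522.49770558,  119.16177568, 1432.52767012])} 0.9957440476190477
pos [ 443.13443432 -870.14875426 1177.20513309]
[-3.07503514e-04  1.61682073e-01  9.86842532e-01 -7.93887542e-04] 0.1
```

View pics/top0.png

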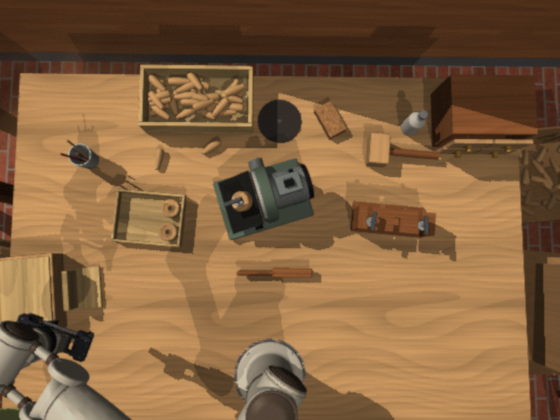

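View pics/side0.png

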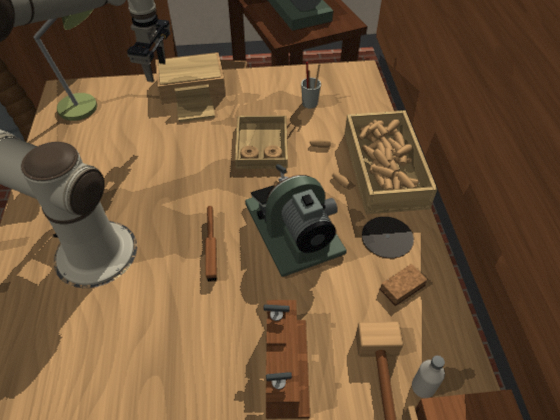

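The top view shows the sander at about (263,197) with its table on the left (+y), the pin at (240,203), the rack at (393,220), and the tray at (150,218) with its wheels on the right (-y). In the side view the pin is mostly hidden behind the disc.

```bash
cat > h.py <<'E'
import numpy as np, cv2
from station import robot, ik, status, cams
from scipy.spatial.transform import Rotation as Rot
def cloud(n,d):
    c=cams.camera_params(n); v,u=np.mgrid[:d.shape[0],:d.shape[1]]
    P=np.stack([(u-c["cx"])/c["fx"]*d,(v-c["cy"])/c["fy"]*d,d],-1)
    return (P-c["t"])@c["R"]
def ray(n,u,v,z):
    c=cams.camera_params(n); o=-c["R"].T@c["t"]; r=c["R"].T@[(u-c["cx"])/c["fx"],(v-c["cy"])/c["fy"],1]
    return o+r*(z-o[2])/r[2]
def px(n,X):
    c=cams.camera_params(n); q=c["R"]@np.asarray(X,float)+c["t"]; return c["fx"]*q[0]/q[2]+c["cx"],c["fy"]*q[1]/q[2]+c["cy"]
E
python3 - <<'E'
from h import *
f=np.load("top0.npz");p,d=f["p"],f["d"];W=cloud("top",d);z=W[...,2]
print("bench z",np.median(z[285:310,180:240]))
def box(u0,u1,v0,v1): return np.s_[v0:v1,u0:u1]
def rect(name,s,zlo,zhi):
    m=(z[s]>zlo)&(z[s]<zhi); P=W[s][m]
    r=cv2.minAreaRect(P[:,:2].astype(np.float32)); print(name,m.sum(),np.round(P[:,2].mean(),1),np.round(r[0],1),np.round(r[1],1),round(r[2],2))
rect("rack top",box(340,445,190,250),105,122)
rect("tray rim",box(105,195,180,255),33,46)
rect("wheels",box(105,195,180,255),33,46)
rect("sander",box(205,325,145,245),8,300)
s=box(205,325,145,245)
rect("disc hi",s,195,235)
rect("rack pins",box(340,445,190,250),128,170)
# wheels tray
np.set_printoptions(linewidth=250)
print(z[184:226:2,212:264:2].round().astype(int))
a=cv2.resize(p[140:250,205:325],None,fx=4,fy=4,interpolation=2); b=cv2.resize(p[190:250,340:445],None,fx=3,fy=3,interpolation=2); e=cv2.resize(p[182:257,105:195],None,fx=3,fy=3,interpolation=2)
o=np.zeros((440,800,3),np.uint8);o[:,:480]=a;o[:180,480:795]=b;o[200:425,480:750]=e
cv2.imwrite("pics/c1.png",o[...,::-1])
f=np.load("side0.npz")
cv2.imwrite("pics/c2.png",cv2.resize(np.vstack([f["p"][155:265,220:350],f["p"][290:420,220:350]]),None,fx=2.4,fy=2.4,interpolation=2)[...,::-1])
E
```

```text
bench z 0.6091864869278261
rack top 1446 114.8 [ 493.1 -388.2] [242.4  70.9] 84.54
tray rim 1052 38.8 [505.1 395.9] [221.5 170.1] 85.12
wheels 1052 38.8 [505.1 395.9] [221.5 170.1] 85.12
sander 5845 120.5 [577.1  27.7] [399.8 324.4] 86.19
disc hi 1108 211.0 [582.5 -20. ] [120.7 133.8] 17.27
rack pins 178 152.3 [ 484.2 -384.5] [172.9  58.4] 87.08
[[  -2   31   35   74   79   79   89   93   92   98  103  100  102  114  116  119  120  117  125  128  123  201  212  215  211  215]
 [   2   31   27   29   81   81   86   84   92   98   98  103  110  109  114  115  118  123  122  131  127  209  210  213  223  218]
 [   0   26   31   32   74   81   90   88   91   92   98  103  107  107  114  113  120  125  124  135  133  174  213  207  215  215]
 [  -6   24   28   28   77   76   86   89   88   92   95  104   99  110  111 1474  115  123  128  123  125  123  211  204  215  220]
 [   0    0   28   36   79   78   82   87   93   93   95  104  138  143  144  148  143  125  124  131  131  127  206  215  215  221]
 [  -4   -2   26   32   31   73   82   86   86   95   99  134  133  141  141  146  151 
[... 1341 characters left out ...]
114  118  125  122  131  134  173]
 [  -4    2    6    1    2   25   30   34   75   79   83   89   90   93   99  101  108  105  108  117  118  118  121  128  133  124]
 [   1    1   -2    3   -1   -5   30   32   72   80   86   83   84   95   98  103  104  105  106  115  114  118  127  124  127  125]
 [   1    7    2    1   -1    2   33   32   30   82   80   84   89   95   99   96  100  106  108  114  112  120  123  126  131  127]
 [   1   -3   -4   -9    5    4   23   31   34   78   79   82   84   89  100  102  100   99  111  116  116  117  121  128  125  130]
 [   3    3   -3    2    2   -2    4   27   34   75   78   77   94   89   87   94  100  101  109  110  116  112  121  127   73   71]]
```

View pics/c1.png

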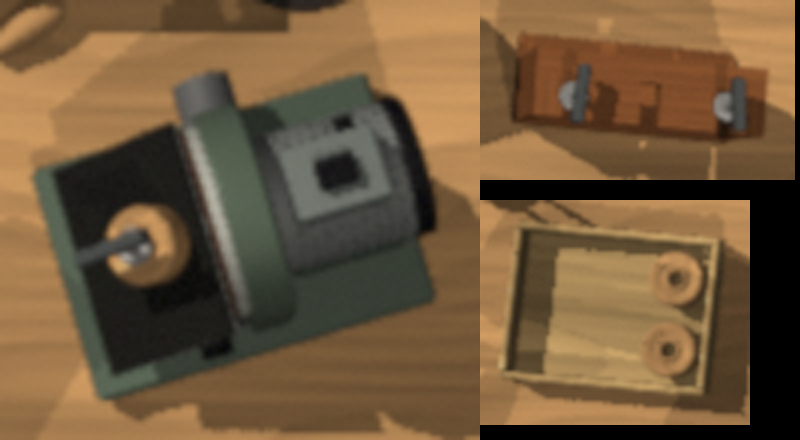

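Crop c1 shows the bar of the seized pin pointing down the slope at (110,250), with the wheel around (148,245). The rack's free slot is at (648,100), between the spares at (580,90) and (735,105), and opens downward, towards the robot. The left half (+y) of the tray is free.

```bash
cat > m.py <<'E'
from h import *
f=np.load("top0.npz");p,d=f["p"],f["d"];W=cloud("top",d);z=W[...,2]
s=np.s_[170:232,212:262]; P=W[s].reshape(-1,3); C=p[s].reshape(-1,3).astype(int)
m=(C.sum(1)<140)&(P[:,2]>68)&(P[:,2]<136); A=P[m]
for k in range(6):
    c=A.mean(0); n=np.linalg.svd(A-c)[2][2]; n*=np.sign(n[2]); r=(P-c)@n
    A=P[(abs(r)<6)&(C.sum(1)<170)&(P[:,2]>68)&(P[:,2]<140)]
yaw_n=np.arctan2(n[1],n[0]); print("n",n.round(3),"tilt",np.degrees(np.arccos(n[2])),"yaw of +y",np.degrees(yaw_n),len(A))
# use base rect for yaw too
B=W[140:250,205:325].reshape(-1,3); b=B[(B[:,2]>15)&(B[:,2]<40)]
r=cv2.minAreaRect(b[:,:2].astype(np.float32)); print("base",np.round(r[0],1),np.round(r[1],1),r[2],b[:,2].mean())
# table rect in-plane
h=np.array([n[0],n[1],0]);h/=np.linalg.norm(h);ex=np.array([h[1],-h[0],0]);ds=np.cross(n,ex)  # down slope
q=np.c_[(A-c)@ex,(A-c)@ds].astype(np.float32)
r=cv2.minAreaRect(q); print("table rect",r)
print("table pct",np.percentile(q,[1,99],axis=0), c)
# wheel top: plane offset 24..34
hh=(P-c)@n; w=P[(abs(hh-30)<5)]; col=C[(abs(hh-30)<5)]; w=w[(col[:,0]>col[:,2]*1.3)]
(wc,wr)=cv2.minEnclosingCircle(np.c_[(w-c)@ex,(w-c)@ds].astype(np.float32)); print("wheel",wc,wr,"h",np.median((w-c)@n),"->",c+ex*wc[0]+ds*wc[1])
bar=P[(hh>60)&(hh<85)]; qb=np.c_[(bar-c)@ex,(bar-c)@ds].astype(np.float32); rb=cv2.minAreaRect(qb); print("bar",rb,len(bar),np.median((bar-c)@n), c+ex*rb[0][0]+ds*rb[0][1])
# rack pins & slot
g=W[190:250,340:445].reshape(-1,3)
R0=np.array([493.1,-388.2]); a=np.radians(84.54); ry=np.array([np.cos(a),np.sin(a)]); rx=np.array([ry[1],-ry[0]])
l=np.c_[(g[:,:2]-R0)@rx,(g[:,:2]-R0)@ry,g[:,2]]
for sg in(-1,1):
    t=l[(l[:,2]>138)&(l[:,2]<165)&(l[:,1]*sg>20)]; print("spare",sg,cv2.minAreaRect(t[:,:2].astype(np.float32)))
t=l[(l[:,2]<95)&(abs(l[:,1])<25)&(abs(l[:,0])<30)]; print("slot lows",np.round(t,0).tolist())
E
python3 m.py
```

```text
n [-0.145  0.475  0.868] tilt 29.779573216714546 yaw of +y 106.95696089425707 1326
base [633.8  45.4] [333.9 289.9] 17.19080924987793 28.905659247437086
table rect ((1.6873397827148438, 0.5900039672851562), (167.69317626953125, 123.9169692993164), 0.18842801451683044)
table pct [[-80.51191521 -54.77399158]
 [ 83.70986938  58.45669556]] [546.04678356  93.57698447 105.15766321]
wheel (24.138397216796875, -37.37868118286133) 61.262794494628906 h 29.27313892912182 -> [578.59771792  69.58494686 123.72232939]
bar ((-7.256261825561523, -55.54792785644531), (61.27667999267578, 137.94131469726562), 13.087757110595703) 158 67.4439111523435 [553.16730174  45.34433794 132.74635026]
spare -1 ((-9.167734146118164, -77.83982849121094), (51.17241287231445, 12.128802299499512), 4.632687091827393)
spare 1 ((-12.617324829101562, 79.96611022949219), (13.162454605102539, 59.339385986328125), 86.01410675048828)
slot lows [[15.0, -18.0, 14.0], [15.0, -20.0, 18.0], [16.0, -24.0, 17.0], [12.0, -20.0, 9.0], [13.0, -23.0, 10.0], [12.0, -25.0, 15.0], [9.0, -20.0, 9.0], [8.0, -21.0, 19.0], [5.0, -19.0, 15.0], [5.0, -21.0, 20.0], [2.0, -21.0, 8.0], [2.0, -23.0, 13.0], [2.0, -24.0, 19.0], [-1.0, -19.0, 14.0], [-1.0, -23.0, 13.0], [-5.0, -19.0, 18.0], [-5.0, -22.0, 16.0], [-8.0, -20.0, 12.0], [-8.0, -23.0, 14.0], [-11.0, -20.0, 14.0], [-11.0, -24.0, 13.0], [-14.0, -22.0, 9.0], [-14.0, -24.0, 12.0], [-18.0, -20.0, 16.0], [-17.0, -25.0, 12.0], [-22.0, -20.0, 18.0], [-21.0, -24.0, 15.0], [-29.0, 22.0, 13.0], [-25.0, -21.0, 14.0], [-24.0, -25.0, 12.0], [-30.0, 0.0, 8.0], [-29.0, -6.0, 9.0], [-29.0, -9.0, 11.0], [-29.0, -11.0, 16.0], [-28.0, -16.0, 8.0], [-28.0, -18.0, 15.0], [-28.0, -22.0, 12.0]]
```

View pics/c2.png

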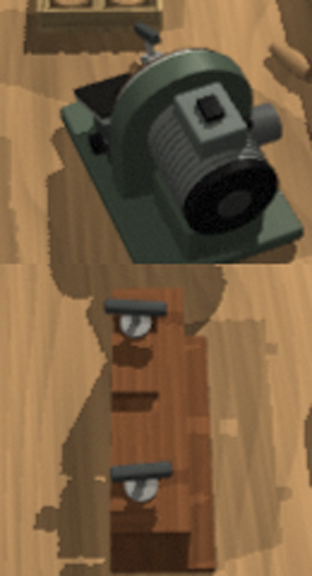

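Crop c2 confirms that the slots open on the rack's -x side: the free slot's dark edge is at (135,394), between the spares. The pin's handle is visible above the housing at (147,35).

```bash
cat >> m.py <<'E'
print("----")
a=np.radians(107.1); h=np.array([np.cos(a),np.sin(a),0]); ex=np.array([h[1],-h[0],0]); n=.5*h+np.array([0,0,.866]); ds=np.cross(n,ex)
X,Y,H=(P-c)@ex,(P-c)@ds,(P-c)@n
b=(H>58)&(H<82)&(Y>-45)&(abs(X)<45); r=cv2.minAreaRect(np.c_[X,Y][b].astype(np.float32)); print("bar",r,b.sum(),np.percentile(H[b],[5,50,95]),np.median(X[b]))
w=(abs(H-30)<5)&(C[:,0]>C[:,2]*1.5)&(abs(X)<45)&(Y>-55)&(Y<30); r2=cv2.minAreaRect(np.c_[X,Y][w].astype(np.float32)); print("wheel",r2,cv2.minEnclosingCircle(np.c_[X,Y][w].astype(np.float32)),np.median(H[w]),w.sum())
e=(abs(H)<6)&(abs(X)<75)&(C.sum(1)<170); print("table Y range per X strip",[np.percentile(Y[e&(abs(X-x)<8)],[1,99]).round(1).tolist() for x in(-60,-45,45,60)])
E
python3 m.py | sed -n '/----/,$p'
python3 - <<'E'
from h import *
# edge check of bar in side image: blue-grey bar pixels near (281,170)
f=np.load("side0.npz");p,d=f["p"],f["d"];W=cloud("side",d)
for v in range(164,180,2): print(v,[(tuple(p[v,u]),W[v,u].round().astype(int).tolist()) for u in range(272,290,4)])
E
```

```text
----
bar ((2.7271227836608887, -13.712421417236328), (61.92061996459961, 12.107569694519043), 89.83811950683594) 83 [64.4571249  70.95248048 75.12561175] 1.993059348059258
wheel ((2.1913881301879883, -14.162830352783203), (57.87803649902344, 59.01355743408203), 53.54669952392578) ((2.487997531890869, -15.302413940429688), 30.775678634643555) 29.09892720310966 179
table Y range per X strip [[-54.0, 59.6], [-53.9, 58.5], [-54.3, 59.3], [-54.0, 57.5]]
164 [((np.uint8(65), np.uint8(53), np.uint8(36)), [533, 282, 16]), ((np.uint8(67), np.uint8(60), np.uint8(46)), [546, 279, 19]), ((np.uint8(70), np.uint8(62), np.uint8(47)), [559, 275, 21]), ((np.uint8(73), np.uint8(62), np.uint8(41)), [572, 273, 21]), ((np.uint8(151), np.uint8(117), np.uint8(78)), [587, 292, 1])]
166 [((np.uint8(70), np.uint8(59), np.uint8(38)), [533, 283, 6]), ((np.uint8(40), np.uint8(41), np.uint8(36)), [533, 136, 155]), ((np.uint8(70), np.uint8(73), np.uint8(70)), [543, 122, 167]), ((np.uint8(85), np.uint8(71), np.uint8(47)), [573, 283, 2]), ((np.uint8(148), np.uint8(114), np.uint8(75)), [586, 287, -3])]
168 [((np.uint
[... 1205 characters left out ...]
0), np.uint8(139), np.uint8(94)), [582, 251, -3])]
176 [((np.uint8(116), np.uint8(90), np.uint8(60)), [530, 246, -2]), ((np.uint8(105), np.uint8(81), np.uint8(55)), [543, 243, 0]), ((np.uint8(107), np.uint8(87), np.uint8(62)), [555, 243, -2]), ((np.uint8(127), np.uint8(111), np.uint8(91)), [552, 100, 149]), ((np.uint8(172), np.uint8(136), np.uint8(96)), [581, 242, -3])]
178 [((np.uint8(162), np.uint8(125), np.uint8(83)), [529, 241, -5]), ((np.uint8(164), np.uint8(127), np.uint8(85)), [542, 238, -4]), ((np.uint8(134), np.uint8(133), np.uint8(125)), [542, 106, 136]), ((np.uint8(120), np.uint8(116), np.uint8(108)), [552, 95, 146]), ((np.uint8(119), np.uint8(111), np.uint8(98)), [555, 33, 211])]
```

```bash
cat >> h.py <<'E'
a=np.radians(107.1); hh=np.array([np.cos(a),np.sin(a),0]); ex=np.array([hh[1],-hh[0],0]); n=.5*hh+np.array([0,0,np.sqrt(.75)]); ds=np.cross(n,ex)
B=np.array([546.05,93.58,105.16])+2.3*ex-14.5*ds
def quat(zt,yt):
    R=np.c_[np.cross(yt,zt),yt,zt]; q=Rot.from_matrix(R).as_quat(); return np.r_[q[3],q[:3]]
def tq(deg=0,s=1):  # tool on pin axis, twisted deg about n
    return quat(-n,Rot.from_rotvec(np.radians(deg)*n).apply(s*ex))
def tip(hgt): return B+n*(hgt-19)   # TCP with grasp point hgt above bore
RC=np.array([493.1,-388.2,0]); _a=np.radians(84.54); ry=np.array([np.cos(_a),np.sin(_a),0]); rx=np.array([ry[1],-ry[0],0])
SL=RC-10*rx
TC=np.array([505.1,395.9,0]); _b=np.radians(85.12); ty=np.array([np.cos(_b),np.sin(_b),0]); tx=np.array([ty[1],-ty[0],0])
TF=TC+40*ty
D=np.array([0,0,-1.])
E
python3 - <<'E'
from h import *
print("B",B.round(1),"handle",tip(84).round(1))
J=lambda p,q:(lambda r:None if r is None else np.round(r,2).tolist())(ik(p,q))
for s in(1,-1):
    print("s",s)
    for k in(-45,0,45): print(k,J(tip(65),tq(k,s)),J(tip(85),tq(k,s)))
    print("pre",J(tip(145),tq(0,s)),"out",J(tip(160),tq(0,s)))
    print("wheel",J(tip(22),tq(0,s)))
    print("hi",J([570,60,380],quat(D,s*ex)),J(np.r_[SL[:2],380],quat(D,s*ry)),"rack",J(np.r_[SL[:2],115+33-19],quat(D,s*ry)))
    print("tray",J(np.r_[TF[:2],11],quat(D,s*tx)),J(np.r_[TF[:2],150],quat(D,s*tx)))
E
```

```text
B [551.9  82.3 112.4] handle [542.4 113.3 168.7]
s 1
-45 [0.26, 0.23, 1.74, -0.56, 1.22, 0.96] [0.28, 0.21, 1.72, -0.55, 1.25, 0.96]
0 [0.26, 0.23, 1.74, -0.56, 1.22, 0.17] [0.28, 0.21, 1.72, -0.55, 1.25, 0.17]
45 [0.26, 0.23, 1.74, -0.56, 1.22, -0.61] [0.28, 0.21, 1.72, -0.55, 1.25, -0.61]
pre [0.34, 0.17, 1.65, -0.54, 1.37, 0.16] out [0.35, 0.17, 1.63, -0.53, 1.4, 0.16]
wheel [0.22, 0.27, 1.77, -0.58, 1.13, 0.19]
hi [-0.11, 0.1, 1.34, -0.0, 1.7, -0.4] [-0.87, 0.23, 1.2, -0.0, 1.72, -2.35] rack [-0.87, 0.34, 1.55, -0.0, 1.25, -2.35]
tray [0.53, 0.61, 1.44, -0.0, 1.09, 0.61] [0.53, 0.45, 1.37, -0.0, 1.32, 0.61]
s -1
-45 [0.26, 0.23, 1.74, -0.56, 1.22, -2.18] [0.28, 0.21, 1.72, -0.55, 1.25, -2.19]
0 [0.26, 0.23, 1.74, -0.56, 1.22, -2.97] [0.28, 0.21, 1.72, -0.55, 1.25, -2.97]
45 [0.26, 0.23, 1.74, -0.56, 1.22, 2.53] [0.28, 0.21, 1.72, -0.55, 1.25, 2.53]
pre [0.34, 0.17, 1.65, -0.54, 1.37, -2.98] out [0.35, 0.17, 1.63, -0.53, 1.4, -2.98]
wheel [0.22, 0.27, 1.77, -0.58, 1.13, -2.96]
hi [-0.11, 0.1, 1.34, -0.0, 1.7, 2.74] [-0.87, 0.23, 1.2, -0.0, 1.72, 0.8] rack [-0.87, 0.34, 1.55, -0.0, 1.25, 0.8]
tray [0.53, 0.61, 1.44, -0.0, 1.09, -2.53] [0.53, 0.45, 1.37, -0.0, 1.32, -2.53]
```

```bash
python3 - <<'E'
from h import *
robot.command_gripper(0.5,8)
robot.move_to(tip(150),tq())
s=status.read_state(); print("t",s["time_s"],s["force"],s["moment"])
robot.move_straight(tip(112),v=120)
for nme in("top","side"):
    p,d=cams.grab_frame(nme); np.savez(nme+"1.npz",p=p,d=d)
    u,v=px(nme,tip(75)); u,v=int(u),int(v); im=cv2.resize(p[v-50:v+50,u-66:u+66],None,fx=3,fy=3,interpolation=2)
    print(nme,u,v); globals()[nme]=im
cv2.imwrite("pics/c3.png",np.hstack([top,side])[...,::-1])
print(status.read_state()["time_s"])
E
```

```text
t 2.8 [-0.66191325 -0.35388596  0.23994621] [0.15446399 0.08871725 0.00237287]
top 234 201
side 280 170
3.3667
```

View pics/c3.png

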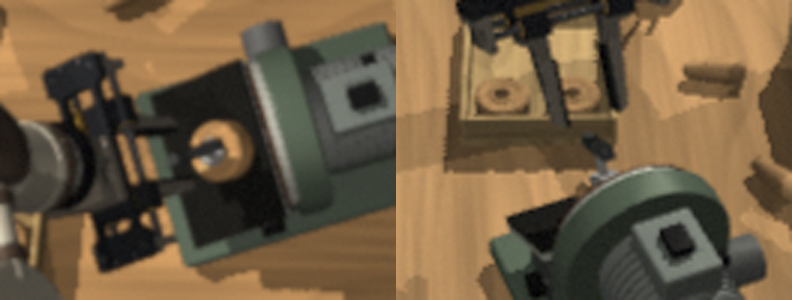

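The top half of c3 shows the fingers, at rows 128 and 186, straddling the bar at about (207,154). The side half agrees: the fingertips are at (565,122) and (617,105), with the bar at (597,148) between them.

```bash
python3 - <<'E'
from h import *
F=lambda:(lambda s:(round(s["time_s"],2),"n,x,ds",[round(float(np.dot(s["force"],k)),1) for k in(n,ex,ds)],"M",[round(float(np.dot(s["moment"],k)),2) for k in(n,ex,ds)],round(s["grip_width"],3),round(float(np.max(s["grasp_force"])),1)))(status.read_state())
print(F())
print(robot.move_straight(tip(65),v=60,force_limit=8),F())
robot.command_gripper(0.0,6); robot.sleep(.1); print(F())
E
```

```text
(3.37, 'n,x,ds', [0.9, -0.4, -0.2], 'M', [0.03, 0.21, 0.05], 0.497, 0.0)
False (4.3, 'n,x,ds', [0.2, 0.2, -0.2], 'M', [0.05, 0.23, 0.07], 0.504, 0.0)
(5.01, 'n,x,ds', [-0.8, 3.1, 0.2], 'M', [0.03, 0.28, -0.24], 0.125, 6.0)
```

```bash
cat >> h.py <<'E'
def F():
    s=status.read_state(); return (round(s["time_s"],2),"F n,x,ds",[round(float(np.dot(s["force"],k)),1) for k in(n,ex,ds)],"M",[round(float(np.dot(s["moment"],k)),2) for k in(n,ex,ds)],round(s["grip_width"],3),round(float(np.max(s["grasp_force"])),1))
E
python3 - <<'E'
from h import *
for o in(.7,1.4,2.1):
    robot.move_straight(tip(65)+o*ex,v=10); f=F(); print(o,f)
    if f[2][1]<1: break
E
```

```text
0.7 (5.26, 'F n,x,ds', [1.7, -0.2, 0.5], 'M', [0.06, 0.23, 0.01], 0.131, 6.0)
```

```bash
cat >> h.py <<'E'
OFF=.7*ex
E
python3 - <<'E'
from h import *
robot.command_gripper(0.0,60); print(F())
h=65.
for k,dz in((40,1.0),(0,1.2)):
    h+=dz; st=robot.move_straight(tip(h)+OFF,tq(k),v=dz/.8,force_limit=26); s=status.read_state(); print(k,st,F(),"act",np.round(((s["eef_pos"]-B)@n)+19,2))
E
```

```text
(5.47, 'F n,x,ds', [2.0, 0.0, -0.9], 'M', [0.06, 0.26, 0.07], 0.125, 60.0)
40 False (6.33, 'F n,x,ds', [-5.4, 1.3, 0.1], 'M', [-0.17, 0.16, -0.1], 0.124, 60.0) act 65.21
0 False (7.17, 'F n,x,ds', [-10.7, 3.7, -0.4], 'M', [0.2, -0.02, -0.56], 0.122, 60.0) act 65.64
```

```bash
python3 - <<'E'
from h import *
k=0
act=lambda:float((status.read_state()["eef_pos"]-B)@n)+19
for t in(-45,0,45,0,-45,0,45,0):
    c=act(); h=c+2.3+.8; dz=h-float(c)
    cmd=tip(h)+OFF
    st=robot.move_straight(cmd,tq(t),v=dz/.8,force_limit=16); f=F(); print(t,st,f,"act",round(act(),2))
    if f[2][0]<-23 or act()>80: break
E
```

```text
-45 False (8.11, 'F n,x,ds', [-15.7, 4.2, -2.2], 'M', [0.23, -0.18, -0.93], 0.127, 60.0) act 66.43
0 False (9.04, 'F n,x,ds', [-14.2, 3.6, 0.4], 'M', [-0.08, 0.01, -0.83], 0.124, 60.0) act 67.19
45 False (9.97, 'F n,x,ds', [-14.0, 2.4, -0.7], 'M', [-0.18, -0.04, -0.65], 0.124, 60.0) act 68.09
0 False (10.91, 'F n,x,ds', [-13.9, 4.4, -1.3], 'M', [0.17, -0.05, -0.76], 0.123, 60.0) act 68.84
-45 False (11.84, 'F n,x,ds', [-14.1, 4.0, -2.9], 'M', [0.2, -0.14, -0.83], 0.121, 60.0) act 69.77
0 False (12.78, 'F n,x,ds', [-13.6, 3.0, -0.8], 'M', [-0.14, 0.01, -0.81], 0.124, 60.0) act 70.68
45 False (13.71, 'F n,x,ds', [-12.0, 2.4, -1.0], 'M', [-0.15, -0.01, -0.59], 0.123, 60.0) act 71.69
0 False (14.64, 'F n,x,ds', [-13.5, 3.1, -0.8], 'M', [0.19, -0.0, -0.69], 0.122, 60.0) act 72.72
```

```bash
python3 - <<'E'
from h import *
act=lambda:float((status.read_state()["eef_pos"]-B)@n)+19
for t in(-45,0,45,0,-45,0,45,0,-45,0):
    c=act(); h=c+2.6+1.0; dz=h-c
    st=robot.move_straight(tip(h)+OFF,tq(t),v=dz/.8,force_limit=16); f=F(); print(t,st,f,"act",round(act(),2))
    if f[2][0]<-23 or (act()>79.3 and t==0): break
p,d=cams.grab_frame("top"); np.savez("top2.npz",p=p)
q,d=cams.grab_frame("side"); np.savez("side2.npz",p=q)
cv2.imwrite("pics/c4.png",np.hstack([cv2.resize(x[v-50:v+50,u-66:u+66],None,fx=3,fy=3,interpolation=2) for x,u,v in((p,240,201),(q,285,185))])[...,::-1])
E
```

```text
-45 False (15.57, 'F n,x,ds', [-14.8, 4.1, -1.5], 'M', [0.17, -0.11, -0.87], 0.119, 60.0) act 74.05
0 False (16.51, 'F n,x,ds', [-10.5, 3.2, -0.1], 'M', [0.03, -0.01, -0.66], 0.124, 60.0) act 75.67
45 False (17.44, 'F n,x,ds', [-1.6, -0.2, -0.0], 'M', [-0.02, 0.19, -0.07], 0.123, 60.0) act 79.33
0 False (18.41, 'F n,x,ds', [-0.5, 0.8, 0.2], 'M', [0.08, 0.22, -0.05], 0.122, 60.0) act 83.02
```

View pics/c4.png

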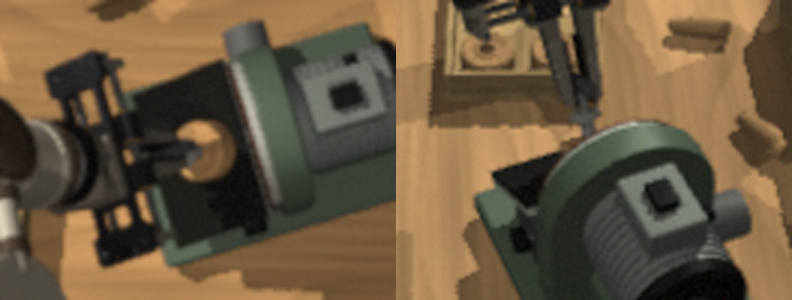

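c4 shows the bar gripped between the pads and raised about 18 mm. The wheel and sander have not moved noticeably, and the force has dropped to about 0, so the pin is loose. Now I draw it out.

```bash
python3 - <<'E'
from h import *
print(robot.move_straight(tip(165)+OFF,tq(0),v=70,force_limit=15),F())
P=tip(165)+OFF
robot.move_straight([P[0],P[1],380],v=250)
robot.move_to(np.r_[SL[:2],350],quat(D,-ry)); print(F())
robot.move_straight(np.r_[SL[:2],225],v=200)
s=status.read_state();print(F(),np.round(s["eef_pos"],1),SL.round(1))
p,d=cams.grab_frame("top"); q,e=cams.grab_frame("side"); np.savez("r.npz",p=p,d=d,q=q,e=e)
cv2.imwrite("pics/c5.png",np.hstack([cv2.resize(x[v-50:v+50,u-66:u+66],None,fx=3,fy=3,interpolation=2) for x,u,v in((p,395,215),(q,285,340))])[...,::-1])
print(px("side",SL+[0,0,145]),px("top",SL+[0,0,115]),px("side",SL+[0,0,115]))
E
```

```text
False (19.83, 'F n,x,ds', [-1.1, 0.2, 0.8], 'M', [0.06, 0.35, 0.04], 0.125, 60.0)
(22.53, 'F n,x,ds', [-1.3, -0.3, 0.4], 'M', [0.06, 0.05, 0.09], 0.125, 60.0)
(23.31, 'F n,x,ds', [-0.3, 1.3, 1.3], 'M', [0.05, 0.03, 0.11], 0.121, 60.0) [ 483.9 -387.6  226.6] [ 483.1 -387.2    0. ]
(np.float64(276.41889996375215), np.float64(339.9033601256468)) (np.float64(395.92963401119846), np.float64(222.9897461621305)) (np.float64(276.5127064093981), np.float64(345.7715199553222))
```

View pics/c5.png

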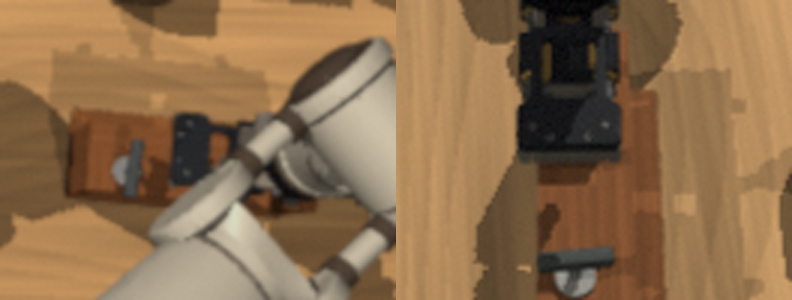

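The arm hides the held pin in both views. The rack geometry and the centred grip leave about 3 mm of room in the slot, so I lower the pin under a force guard.

```bash
python3 - <<'E'
from h import *
st=robot.move_straight(np.r_[SL[:2],121],v=50,force_limit=8)
s=status.read_state();print(st,F(),np.round(s["eef_pos"],1),np.round(s["force"],1),np.round(s["moment"],2))
E
```

```text
True (25.1, 'F n,x,ds', [4.1, -0.3, -1.8], 'M', [0.11, 0.19, 0.2], 0.127, 60.0) [ 483.1 -387.2  130.1] [-0.4  0.3  4.5] [ 0.12  0.27 -0.  ]
```

```bash
python3 - <<'E'
from h import *
robot.command_gripper(0.45,20)
s=status.read_state();print(F(),np.round(s["eef_pos"],1),np.round(s["force"],1))
q0=s["eef_pos"]
robot.move_straight(np.r_[SL[:2],250],v=150); 
P=tip(110)
robot.move_straight(np.r_[SL[:2],300],v=250); robot.command_gripper(1.0)
robot.move_to(np.r_[P[:2]+[-20,40],330],quat(D,ex)); print(F())
p,d=cams.grab_frame("top"); q,e=cams.grab_frame("side"); np.savez("w.npz",p=p,d=d,q=q,e=e)
cv2.imwrite("pics/c6.png",np.hstack([cv2.resize(x[v-50:v+50,u-66:u+66],None,fx=3,fy=3,interpolation=2) for x,u,v in((p,395,215),(q,285,340))])[...,::-1])
E
```

```text
(25.71, 'F n,x,ds', [-0.0, -0.1, 0.6], 'M', [0.1, 0.03, 0.11], 0.449, 0.0) [ 482.3 -386.3  128.3] [-0.2  0.4 -0.3]
(29.88, 'F n,x,ds', [0.2, 0.1, -0.5], 'M', [0.01, -0.05, 0.02], 0.997, 0.0)
```

View pics/c6.png

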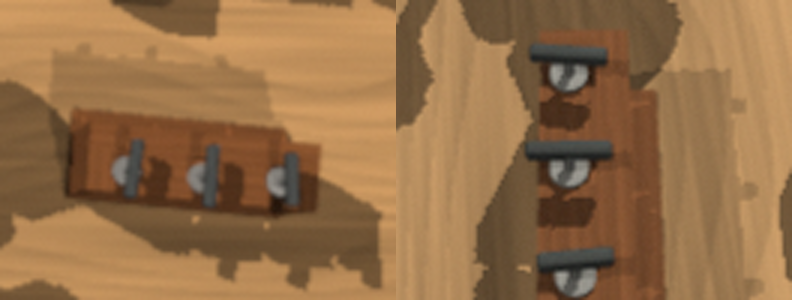

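c6 shows the pin hanging upright in the middle slot: bar at (210,175) in the top half and (570,150) in the side half, in line with the spares. Next is the wheel, so I check where it lies now.

```bash
python3 - <<'E'
from h import *
f=np.load("w.npz")
for nm,a,b in(("top","p","d"),("side","q","e")):
    W=cloud(nm,f[b]).reshape(-1,3); C=f[a].reshape(-1,3).astype(int)
    X,Y,H=(W-B)@ex,(W-B)@ds,(W-B)@n
    w=(abs(H-30)<5)&(C[:,0]>C[:,2]*1.5)&(abs(X)<45)&(abs(Y)<45); q=np.c_[X,Y][w].astype(np.float32)
    if w.sum()>20: print(nm,w.sum(),cv2.minEnclosingCircle(q),np.median(q,axis=0),np.median(H[w]))
    e=(abs(H)<6)&(C.sum(1)<170)&(abs(X)<95)&(abs(Y)<90); print("table x",np.percentile(X[e],[1,99]),np.percentile(Y[e],[1,99]))
cv2.imwrite("pics/c7.png",np.hstack([cv2.resize(x[v-50:v+50,u-66:u+66],None,fx=3,fy=3,interpolation=2) for x,u,v in((f["p"],240,201),(f["q"],285,185))])[...,::-1])
E
```

```text
top 239 ((0.28199025988578796, -0.8872494101524353), 30.554859161376953) [-1.2523345 -2.0148022] 29.380630894015418
table x [-83.16987017  80.80336434] [-41.97118603  73.79132397]
side 40 ((-0.7527951598167419, 2.072636127471924), 27.897254943847656) [-8.316666 10.930185] 26.974344794995314
table x [-83.45901874 -16.88434172] [-86.38803318  70.59770502]
```

View pics/c7.png

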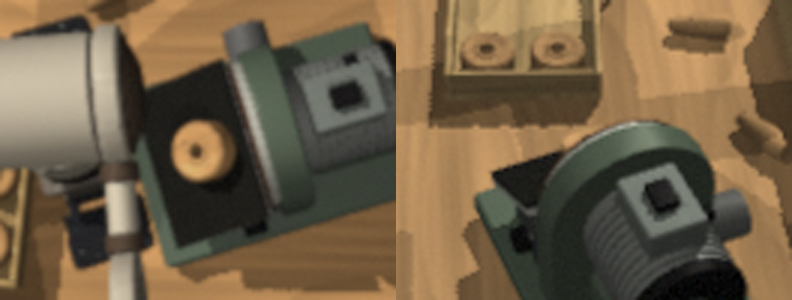

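c7 shows the wheel alone on the table at (203,152), within 1 mm of where I expected it, and the sander in place.

```bash
python3 - <<'E'
from h import *
robot.move_to(tip(120),tq()); 
print(robot.move_straight(tip(23.5),v=90,force_limit=8),F())
robot.command_gripper(0.0,5); f=F(); print(f)
o=np.clip(f[2][1]/5,-1.5,1.5); robot.move_straight(tip(23.5)+o*ex,v=10); robot.command_gripper(0.0,18); print(o,F())
E
```

```text
False (31.8, 'F n,x,ds', [-0.7, -0.0, -0.0], 'M', [0.06, 0.14, 0.04], 1.003, 0.0)
(32.4, 'F n,x,ds', [0.5, 0.3, -0.1], 'M', [-0.0, 0.18, 0.08], 0.638, 5.0)
0.06 (32.87, 'F n,x,ds', [1.9, 0.3, -0.2], 'M', [0.05, 0.31, 0.15], 0.635, 18.0)
```

```bash
python3 - <<'E'
from h import *
print(robot.move_straight(tip(110),v=120,force_limit=15),F())
P=tip(110); robot.move_straight([P[0],P[1]+40,260],v=200)
robot.move_to(np.r_[TF[:2],150],quat(D,tx)); print(F())
robot.move_straight(np.r_[TF[:2],35],v=150)
st=robot.move_straight(np.r_[TF[:2],7],v=25,force_limit=4); s=status.read_state(); print(st,F(),np.round(s["eef_pos"],1),np.round(s["force"],1))
E
```

```text
False (33.74, 'F n,x,ds', [-0.6, 0.1, 0.4], 'M', [0.05, 0.27, 0.08], 0.635, 18.0)
(35.38, 'F n,x,ds', [-0.4, -0.0, 1.6], 'M', [0.07, -0.02, 0.1], 0.633, 18.0)
True (37.12, 'F n,x,ds', [2.6, -0.4, -1.5], 'M', [-0.01, -0.12, 0.09], 0.632, 18.0) [508.3 435.6  13.3] [-0.4 -0.2  3. ]
```

```bash
python3 - <<'E'
from h import *
robot.command_gripper(0.85,10); print(F())
robot.move_straight(np.r_[TF[:2],130],v=120); robot.move_straight(np.r_[TF[:2],250],v=250)
robot.move_j([1.036,0.158,1.597,-0,1.386,-0.21]); robot.sleep(.3); print(F())
p,d=cams.grab_frame("top"); q,e=cams.grab_frame("side")
W=cloud("top",d); C=p.astype(int); l=np.stack([(W-TC)@tx,(W-TC)@ty,W[...,2]],-1)
m=(abs(l[...,0])<74)&(abs(l[...,1])<98)&(l[...,2]>25); g=l[m]; w=g[g[:,1]>0]
print("wheel z",np.percentile(w[:,2],[5,50,95]),cv2.minEnclosingCircle(w[:,:2].astype(np.float32)))
cv2.imwrite("pics/c8.png",np.vstack([cv2.resize(p[140:260,100:450],(800,274)),cv2.resize(q[100:420,180:420],(400,300)).repeat(2,1)[:, :800]])[...,::-1])
E
```

```text
(37.59, 'F n,x,ds', [-0.6, 0.3, 0.8], 'M', [0.02, -0.04, 0.1], 0.853, 0.0)
(40.95, 'F n,x,ds', [-0.2, 0.4, 0.2], 'M', [-0.04, 0.01, -0.01], 0.847, 0.0)
wheel z [30.72567975 37.29130584 42.66085944] ((-1.358689546585083, 40.20219421386719), 30.4714298248291)
```

View pics/c8.png

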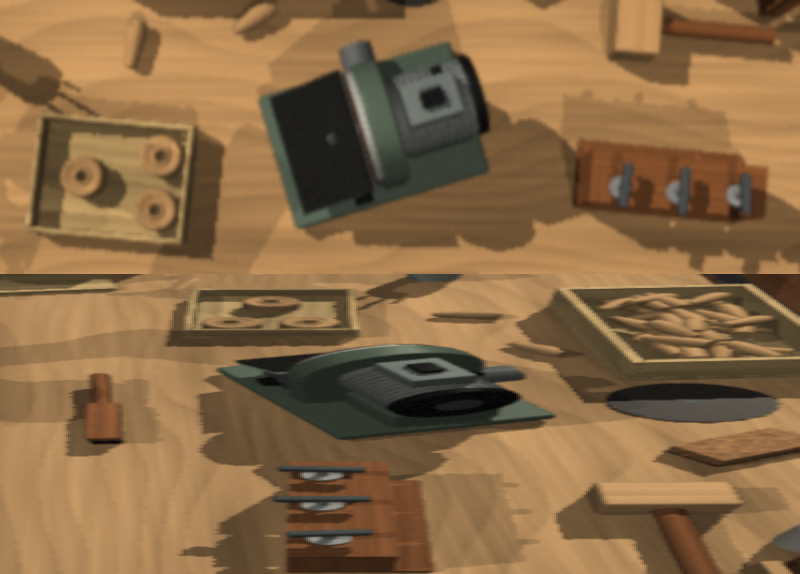

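c8 shows the wheel flat in the tray's free half at (82,176), the pin hanging in the middle slot at (680,190), and everything else undisturbed.

```bash
python3 -c "
from station import robot
print(robot.finish_job())"
```

```text
the job is handed in; nothing more can be done
None
```

The job is handed in at about 41 s: the pin was twisted free and hangs upright in the rack's middle slot, the wheel lies flat in the tray's free half, and the final pictures show the sander, spare pins and other wheels where they were.

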